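Strip the label station before the wash-down

TASK

Clear the label station for the wash-down: first flip the charger's isolator lever all the way over to off (away from you), then pull every battery pack out of the charging dock and put it in the blue crate, and only then slide the dock's shutter fully shut over the empty sockets. Also slide every label roll off its post and put it in the white tub, at any point in the job. Everything else stays where it stands, and the crate and tub stay flat on the table.

Things in the scene. Friction and masses are not known exactly. Their poses are not given: they have to be found in the camera images.
- dock: Grey charging dock, fixed. Origin: underside centre of the socket block, under the middle socket. Own y runs along the row of sockets, own x away from the robot. Block spans x -45 to +150 mm, y -120 to +120 mm, 48 mm tall. Three sockets open upward at y = -80, 0, +80 mm (x = 0), 48 by 42 mm, 36 mm deep.
- shutter (a joint): Aluminium shutter plate (84 by 222 mm, 6 mm thick) on top of the dock, slides along dock -x, towards the robot. 0 to 0.02 m = parked behind the sockets, 0.085 m (stop) = all sockets fully covered. Friction about 2 N; stays where left. Packs in the sockets block it.
- shutter_handle (a point): Top centre of the shutter's red upright bar handle: 12 mm thick (dock x), 100 mm long (dock y), 26 mm tall above the plate, its top 82 mm above the table. Moves with the shutter; at joint 0 it is 106 mm behind (dock +x of) the socket row.
- isolator_base: Fixed yellow isolator block, 70 (x) by 50 (y) by 25 mm tall; origin under its centre, yaw as read. The lever turns about a pivot at its centre 22 mm above the table and swings along its own x, from -x (on) to +x (off).
- isolator (a joint): Isolator lever angle: near 0 rad = on (leaning to the block's own -x, towards the robot), 1.0 rad = off (leaning to own +x, away from the robot). Light (about 1 N at the knob), stays where it is left.
- isolator_tip (a point): Centre of the red 26 mm ball knob on the lever, 80 mm from the pivot; moves with the lever. About 92 mm above the table at both ends of its swing and 102 mm in the middle.
- blue_crate: Blue open crate, loose, 0.6 kg, 160 (own x) by 220 (own y) by 50 mm tall, walls and floor 5 mm. Origin: centre of its underside. For the battery packs. Starts empty.
- white_tub: White open tub, loose, 0.6 kg, same size as the blue crate. Origin: centre of its underside. For the label rolls. Starts empty.
- pack0: Battery pack 0, 100 mm tall, about 0.25 kg; None if absent. Origin: centre of underside, z up the pack. Black foot 46 (x) by 40 (y) by 40 mm tall, grooved on both y faces; orange grip above, 30 (x) by 38 mm (y): pinch across x, 78 mm up. Starts upright in dock socket 0, yaw as dock, underside 12 mm up. Pull straight up: a sprung roller holds it until 10 to 20 N; free after 36 mm.
- post0: Fixed steel post 0: base disc 80 mm across and 12 mm tall, post 18 mm across, top 90 mm above the table. Origin: under its centre. Its roll may be absent.
- roll0: White paper label roll 0 with blue bands, a tube 56 mm outside, 26 mm hole, 66 mm tall, 0.11 to 0.22 kg; None when absent. Origin: centre of its underside, z along its axis. Starts standing on post 0's base, threaded on the post, and comes off straight up only (lift 80 mm to clear the post).
- pack1: Battery pack 1, 100 mm tall, about 0.25 kg; None if absent. Origin: centre of underside, z up the pack. Black foot 46 (x) by 40 (y) by 40 mm tall, grooved on both y faces; orange grip above, 30 (x) by 38 mm (y): pinch across x, 78 mm up. Starts upright in dock socket 1, yaw as dock, underside 12 mm up. Pull straight up: a sprung roller holds it until 10 to 20 N; free after 36 mm.
- post1: Fixed steel post 1: base disc 80 mm across and 12 mm tall, post 18 mm across, top 90 mm above the table. Origin: under its centre. Its roll may be absent.
- roll1: White paper label roll 1 with blue bands, a tube 56 mm outside, 26 mm hole, 66 mm tall, 0.11 to 0.22 kg; None when absent. Origin: centre of its underside, z along its axis. Starts standing on post 1's base, threaded on the post, and comes off straight up only (lift 80 mm to clear the post).
- pack2: Battery pack 2, 100 mm tall, about 0.25 kg; None if absent. Origin: centre of underside, z up the pack. Black foot 46 (x) by 40 (y) by 40 mm tall, grooved on both y faces; orange grip above, 30 (x) by 38 mm (y): pinch across x, 78 mm up. Starts upright in dock socket 2, yaw as dock, underside 12 mm up. Pull straight up: a sprung roller holds it until 10 to 20 N; free after 36 mm.
- post2: Fixed steel post 2: base disc 80 mm across and 12 mm tall, post 18 mm across, top 90 mm above the table. Origin: under its centre. Its roll may be absent.
- roll2: White paper label roll 2 with blue bands, a tube 56 mm outside, 26 mm hole, 66 mm tall, 0.11 to 0.22 kg; None when absent. Origin: centre of its underside, z along its axis. Starts standing on post 2's base, threaded on the post, and comes off straight up only (lift 80 mm to clear the post).
- sauce: Yellow sauce bottle with red cap, 60 mm across, 170 mm tall; a bystander, loose, to be left alone. Origin: centre of its underside.
- spice: Spice jar with black lid, 56 mm across, 90 mm tall; a bystander, loose, to be left alone. Origin: centre of its underside.
- mug: White mug, 80 mm across, 90 mm tall, handle to own +y; a bystander, loose, to be left alone. Origin: centre of its underside.
- timer: White kitchen timer, 60 by 70 by 30 mm; a bystander, loose, to be left alone. Origin: centre of its underside.
- spatula: Spatula lying flat, 240 mm long; a bystander, loose, to be left alone. Origin: under its middle, lying along own x.
- tin: Tin with green label, 70 mm across, 100 mm tall; a bystander, loose, to be left alone. Origin: centre of its underside.

How it is judged:
On the way, in this order (a step that is already met when the one before it is completed fails the run):
1. the isolator lever is over at off (value of joint isolator above 0.8 rad), for 0.2 s.
2. every battery pack is in the blue crate (x of pack0 in the frame of blue_crate between -0.075 and 0.075 m and y of pack0 in the frame of blue_crate between -0.105 and 0.105 m and z of pack0 in the frame of blue_crate between 0 and 0.08 m and x of pack1 in the frame of blue_crate between -0.075 and 0.075 m and y of pack1 in the frame of blue_crate between -0.105 and 0.105 m and z of pack1 in the frame of blue_crate between 0 and 0.08 m and x of pack2 in the frame of blue_crate between -0.075 and 0.075 m and y of pack2 in the frame of blue_crate between -0.105 and 0.105 m and z of pack2 in the frame of blue_crate between 0 and 0.08 m), for 0.2 s.
3. the shutter is shut over the sockets (value of joint shutter above 0.079 m), for 0.2 s.
At the end, for the whole second after the job is handed in: Packs inside the blue crate, rolls inside the white tub (centre of the underside within the walls, under 80 mm up), all at rest; both containers flat on the table (tilt under 0.15 rad); isolator off (over 0.8 rad); shutter shut (over 79 mm); bystanders within 5 cm of their start (all of step 2 and x of roll0 in the frame of white_tub between -0.075 and 0.075 m and y of roll0 in the frame of white_tub between -0.105 and 0.105 m and z of roll0 in the frame of white_tub between 0 and 0.08 m and x of roll1 in the frame of white_tub between -0.075 and 0.075 m and y of roll1 in the frame of white_tub between -0.105 and 0.105 m and z of roll1 in the frame of white_tub between 0 and 0.08 m and x of roll2 in the frame of white_tub between -0.075 and 0.075 m and y of roll2 in the frame of white_tub between -0.105 and 0.105 m and z of roll2 in the frame of white_tub between 0 and 0.08 m and linear speed of each of pack0, pack1, pack2, roll0, roll1, roll2, blue_crate, white_tub below 0.03 m/s and angle between each of blue_crate, white_tub's own z axis and vertical below 0.15 rad and height (world z) of each of blue_crate, white_tub below 0.015 m and value of joint isolator above 0.8 rad and value of joint shutter above 0.079 m); the robot touches nothing.
It fails at once if a battery pack is pulled while the isolator is still on (value of joint isolator below 0.6 rad and z of any of pack0, pack1, pack2 in the frame of dock above 0.035 m).
It fails at once if a bystander is moved more than 5 cm or knocked over (distance of any of sauce, spice, mug, timer, spatula, tin from where it was at the start of the episode above 0.05 m or angle between any of sauce, spice, mug, timer, spatula, tin's own z axis and vertical above 0.6 rad).
Of pack0, pack1, pack2 only 2 to 3 are there at a start; the rules pass over those that are not, and their reading is None.
Of roll0, roll1, roll2 only 2 to 3 are there at a start; the rules pass over those that are not, and their reading is None.
At some moment in a run one of blue_crate, white_tub may be knocked a few centimetres aside while the robot is not near it.
Once in a run the grip may slacken for a moment while it holds something.
It also fails if it takes over 210 s, if anything falls off the work surface, if the arm or the gripper's body presses on something with over 40 N, if the wrist force passes 120 N, or if a joint passes its speed limit or range.

ROBOT

A 7-joint arm with a two-finger parallel gripper is mounted at the origin on the work surface. World frame = base frame: x ahead of the robot, y to its left, z up, the work surface at z = 0. Lengths are in m, angles in rad, forces in N, time in s.
With the tool pointing down it reaches from about 0.35 to 0.9 m from the base axis. Payload 8.1 kg.
Tool frame: the origin (TCP) lies at the very end of the fingers, on their centre line; the grasp point (between the pads) lies 19 mm behind it; z points along the fingers, y is the line along which they close (so a half turn about z gives the same grasp; the last joint's range is limited). The gripper opens to 85 mm and grips with 20 to 120 N. Pads are 22 mm wide; open, the fingers measure 114 mm over their backs; the gripper's body (76 mm by 85 mm) begins 54 mm behind the grasp point. The pads swing forward as they close: fully open they stand 13 mm farther back than shut.
Start: joints at [1.153, 0.434, 0.025, 1.573, -0.012, 1.134, -0.075], TCP at [0.193, -0.594, 0.231] pointing down, gripper open.
Joint ranges: [-2.62, 2.62], [-0.44, 2.09], [-1.27, 1.32], [0.08, 2.57], [-1.32, 4.46], [0.12, 2], [-2.74, 2.74]. Speed limits (rad/s): [2.22, 2.22, 3.01, 3.01, 3.14, 3.14, 3.14].

INTERFACE

Orientations are given as a rotation vector (axis times angle).
In Python, from cell import * gives the robot as it stands. The module is installed in compiled form; this text tells all that it offers.
- The arm moves only by the tool play_rows, never from a script. Its argument "moves" is a list of rows, each a list of 5 numbers: the shift along the tool's x, y, z in mm, then the turn about the tool's z in rad, then the closure, from -1 (fully open) to 1 (shut). In form: [[tx, ty, tz, turn, fingers], ...]. A call has 1 to 20 rows; each row is the pose to reach, as a shift and turn from the pose commanded when the call began, along the tool's axes at that moment; what a row does not reach only later rows make up. A row lasts 1/10 s, in which the tool goes at most 50 mm and 8.59 degrees, less where a joint would pass 70% of its speed; a pose out of reach is approached as far as the arm can. A call with a gripper value outside its range is refused whole. The fingers move at their own pace and stop on an object; "force" is the grip in N (left out, the last holds). Time passes only in rows, so rows that repeat a pose let the fingers close. It gives the time, the measured TCP pose, the force, the opening and the grip force at its end, in the units of the state.
- read_state(): the state, without advancing time (a new reading comes with each control period).
- grab_frame(name): name is "scene" or "top"; returns a dict with "pixels" (480x640x3 uint8, red, green, blue), "intrinsics" (3x3 intrinsics, pixels), "distortion" ([k1, k2, p1, p2, k3] as OpenCV has them; the pictures are not rectified), "R" (3x3) and "t" (3): a world point X has camera coordinates R X + t. Camera axes: x right, y down, z forward; pixel columns grow to the right and rows downward; lengths in m; the calibration is good to about 2 mm. A picture is of the moment at which its call begins. There is no depth.
- job_done(): hands the job in; it is judged then, once.
Trained networks look in a picture, given as the dict that the camera call returned (one of the last four; its "shot" number tells which), for a name from the list of things; names that differ only in an ending like _2 or _b are one class to them, and where a whole thing is asked for, a point or a joint stands for the part that bears it (a point fixed in the world has none). Each returns a list of dicts, best first, with "confidence" (0 to 1); they miss things now and then, are a little off and sometimes report something else, mostly with a low value. They report only what shows in the picture. A call takes as long as a camera call.
- regions_of(picture, target): "mask" (480x640 bool, what is visible of it).
- place_of(picture, target): "location" ([x, y, z] in m, in world coordinates, good to about 4 mm: a listed point, or the origin of a listed thing).
The state is a dict: "t": time; "joint_pos": joint angles; "joint_vel": joint speeds; "tau": joint torques, N m; "tool_pos": TCP position; "tcp_rot": TCP orientation; "force": force on the tool from outside, world axes, zero at the start; "ft_torque": the same for the moment, N m; "gripper_width": finger opening in m; "gripper_force": force on a finger pad.
Only numpy, scipy, OpenCV 4.12 (cv2) and the standard library are available. Lean on these libraries where they do the work, as an engineer would, in place of code of your own. Each camera call takes 0.05 s, during which the arm holds its last target. There are 200 camera calls.

## Working session

There is one attempt and no reset: what is moved stays moved. The work goes in short steps, Python scripts to look and compute and a tool call to move; the robot and the scene stay as the last step left them, time stands still between calls to the robot, and variables do not carry over. Pictures are saved under pics/ and viewed, at most 14 in all, crops included, and the job is handed in when it is done.

Besides the shell and the picture viewer there is one more tool, called after ">>>" as name(argument=value, ...) on one line, values as JSON. play_rows: Moves the arm, as the interface text tells. Its arguments: {"type":"object","properties":{"moves":{"type":"array","items":{"type":"array","items":{"type":"number"}}},"force":{"type":"number"}},"required":["moves"]}

```bash
mkdir -p pics; cat > h.py <<'E'
from cell import *
import numpy as np, cv2
from scipy.spatial.transform import Rotation as Ro
def save(p,n): cv2.imwrite('pics/'+n,p['pixels'][:,:,::-1])
E
python3 - <<'E'
from h import *
s=read_state(); print({k:np.round(v,3) for k,v in s.items()}); print(np.round(Ro.from_rotvec(s['tcp_rot']).as_matrix(),3))
P={n:grab_frame(n) for n in('scene','top')}
for n,p in P.items():
    save(p,n+'0.png'); print(n,np.round(-p['R'].T@p['t'],3))
    for k in 'dock shutter_handle isolator_base isolator_tip blue_crate white_tub pack0 pack1 pack2 roll0 roll1 roll2 post0 post1 post2 sauce spice mug timer spatula tin'.split():
        print(k,[(np.round(d['location'],3).tolist(),round(d['confidence'],2)) for d in place_of(p,k)[:4]])
print(read_state()['t'])
E
```

```text
{'t': np.float64(0.0), 'joint_pos': array([ 1.153,  0.435,  0.025,  1.574, -0.012,  1.134, -0.075]), 'joint_vel': array([-0.   , -0.   , -0.001,  0.   , -0.   , -0.   ,  0.003]), 'tau': array([-1.0000e-03, -6.7046e+01,  1.0250e+00, -3.1621e+01,  1.6000e-02,
        1.2000e-02, -0.0000e+00]), 'tool_pos': array([ 0.193, -0.594,  0.231]), 'tcp_rot': array([-3.101e+00, -4.920e-01,  1.000e-03]), 'force': array([ 0.291,  0.479, -0.154]), 'ft_torque': array([0.033, 0.015, 0.017]), 'gripper_force': np.float64(0.0), 'gripper_width': np.float64(0.085)}
[[ 0.951  0.31  -0.001]
 [ 0.31  -0.951  0.001]
 [-0.    -0.002 -1.   ]]
scene [ 1.332 -0.498  0.934]
dock [([0.475, 0.302, 0.001], 0.94)]
shutter_handle [([0.577, 0.332, 0.079], 0.59)]
isolator_base [([0.65, 0.124, 0.002], 0.98), ([0.626, -0.26, 0.001], 0.51)]
isolator_tip [([0.625, 0.13, 0.094], 0.65)]
blue_crate [([0.434, 0.014, 0.001], 0.93)]
white_tub [([0.45, -0.324, 0.001], 0.78)]
pack0 [([0.444, 0.378, 0.006], 0.8), ([0.473, 0.299, 0.012], 0.63)]
pack1 [([0.444, 0.378, 0.006], 0.8), ([0.473, 0.299, 0.012], 0.63)]
pack2 [([0.444, 0.378, 0
[... 1800 characters left out ...]
.003], 0.75), ([0.476, 0.302, -0.003], 0.65), ([0.62, -0.256, 0.001], 0.62), ([0.646, -0.127, -0.003], 0.47)]
post1 [([0.654, -0.01, 0.003], 0.75), ([0.476, 0.302, -0.003], 0.65), ([0.62, -0.256, 0.001], 0.62), ([0.646, -0.127, -0.003], 0.47)]
post2 [([0.654, -0.01, 0.003], 0.75), ([0.476, 0.302, -0.003], 0.65), ([0.62, -0.256, 0.001], 0.62), ([0.646, -0.127, -0.003], 0.47)]
sauce [([0.343, 0.492, 0.003], 0.89)]
spice [([0.626, -0.432, 0.005], 0.92)]
mug [([0.36, -0.532, -0.003], 0.73), ([0.432, 0.017, -0.003], 0.3)]
timer [([0.33, 0.231, -0.001], 0.9)]
spatula [([0.472, 0.601, -0.002], 0.91), ([0.341, 0.49, 0.005], 0.68)]
tin [([0.513, -0.539, 0.0], 0.68), ([0.618, 0.135, 0.097], 0.25)]
2.2
```

View pics/scene0.png

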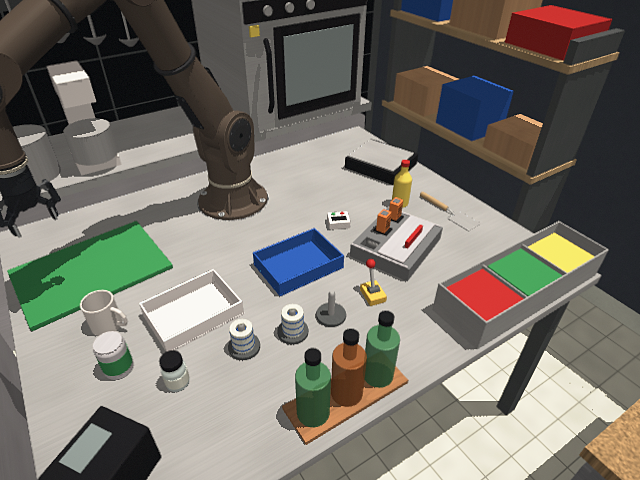

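View pics/top0.png

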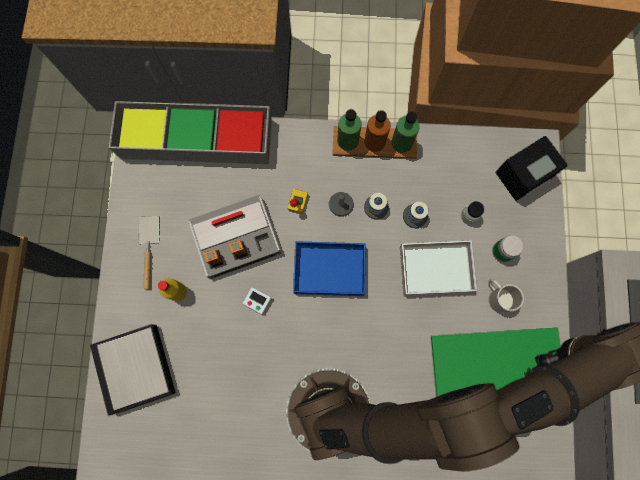

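The scene view shows a crate at about (298,262), a tub at (190,310), packs at (384,222) and (397,208), and rolls at (242,340) and (292,323). The post at (331,308) is empty, and the knob is at (371,264). The top view agrees: two packs at (237,247) and (212,257), an empty socket at (264,242), and the knob at (293,202) on the robot side. Next I'll measure yaws and heights.

```bash
cat >> h.py <<'E'
def ray(p,uv,z):
    K=p['intrinsics'];D=np.array(p['distortion'])
    q=cv2.undistortPoints(np.float64(uv).reshape(-1,1,2),K,D).reshape(-1,2)
    d=np.c_[q,np.ones(len(q))]@p['R']; c=-p['R'].T@p['t']
    if z is None: return c,d/np.linalg.norm(d,axis=1)[:,None]
    return c+d*((z-c[2])/d[:,2])[:,None]
def tri(obs):
    A=0;b=0
    for p,uv in obs:
        c,d=ray(p,uv,None); M=np.eye(3)-np.outer(d[0],d[0]); A=A+M;b=b+M@c
    return np.linalg.solve(A,b)
def proj(p,X):
    return cv2.projectPoints(np.float64(X).reshape(-1,3),cv2.Rodrigues(p['R'])[0],p['t'],p['intrinsics'],np.array(p['distortion']))[0].reshape(-1,2)
def rect(p,m,z):
    c=max(cv2.findContours(m.astype(np.uint8),0,2)[0],key=cv2.contourArea).reshape(-1,2)
    X=ray(p,c,z)[:,:2]; (cx,cy),(w,h),a=cv2.minAreaRect(np.float32(X*1000)); return np.round([cx,cy,w,h,a],1)
def to(x,y,z,ang=None):
    "shift in mm and turn for TCP target; ang: world angle of tool y"
    s=read_state(); R=Ro.from_rotvec(s['tcp_rot']).as_matrix()
    d=R.T@(np.array([x,y,z])-s['tool_pos'])*1000
    t=0
    if ang is not None:
        a=np.arctan2(R[1,1],R[0,1]); t=-((ang-a+np.pi/2)%np.pi-np.pi/2)
    print(np.round(d,1),round(t,3),'from',np.round(s['tool_pos'],4),'t',round(float(s['t']),2))
E
python3 - <<'E'
from h import *
P={n:grab_frame(n) for n in('scene','top')}
for k,z in [('blue_crate',.05),('white_tub',.05),('isolator_base',.025),('dock',.048),('shutter_handle',.082)]:
    for n in P:
        for r in regions_of(P[n],k)[:1]:
            print(k,n,round(r['confidence'],2),int(r['mask'].sum()),rect(P[n],r['mask'],z))
# colour features
ob={}
for n,p in P.items():
    hsv=cv2.cvtColor(p['pixels'],cv2.COLOR_RGB2HSV); H,S,V=cv2.split(hsv)
    red=((H<6)|(H>174))&(S>180)&(V>90); org=(H>=6)&(H<18)&(S>150)&(V>90); yel=(H>=20)&(H<32)&(S>150)&(V>90)
    for nm,m in(('red',red),('org',org),('yel',yel)):
        N,L,st,ce=cv2.connectedComponentsWithStats(m.astype(np.uint8))
        for i in range(1,N):
            if 25<st[i,4]<1500: print(n,nm,st[i].tolist(),np.round(ce[i],1))
            if nm=='red' and 25<st[i,4]<400 : print('   rect82',rect(p,L==i,.082))
            if nm=='yel' and 25<st[i,4]<400 : print('   rect25',rect(p,L==i,.025))
E
```

```text
blue_crate scene 0.6 3747 [4.572e+02 4.300e+00 2.037e+02 2.434e+02 4.000e-01]
blue_crate top 0.78 3662 [430.7  15.2 168.  217.1   1.5]
white_tub scene 0.9 5119 [ 472.  -324.3  207.9  231.7    5.5]
white_tub top 0.58 3875 [ 444.1 -319.9  168.2  231.3    4.9]
isolator_base scene 0.69 546 [625.5 137.8  64.9 179.2  64.7]
isolator_base top 0.81 341 [649.1 125.   51.1  74.4  79.2]
dock scene 0.89 3498 [542.8 301.6 214.2 287.8  22.6]
dock top 0.81 4297 [518.4 317.6 205.6 241.9  23. ]
shutter_handle scene 0.96 1363 [581.  307.   90.7 221.9  20.6]
shutter_handle top 0.69 1890 [546.5 326.3  87.5 220.6  23.6]
scene red [507, 34, 15, 10, 40] [513.8  38.6]
   rect82 [-585.3 2228.8   72.3  222.1   33.5]
scene red [402, 160, 8, 7, 49] [405.6 162.9]
   rect82 [245.6 595.7  25.7  47.4  49. ]
scene red [405, 225, 17, 23, 126] [413. 236.]
   rect82 [585.  328.7  16.6 119.8  22.8]
scene red [367, 259, 8, 9, 57] [370.6 262.8]
   rect82 [613.3 145.6  19.4  33.8  52.4]
scene org [376, 197, 27, 36, 412] [388.8 215.3]
scene org [333, 344, 34, 61, 987] [351.8 365.1]
scene org [340, 370, 6, 9, 37] [342.3 374.6
[... 332 characters left out ...]
rect82 [628.7 131.8  19.4  18.7   3.1]
top red [212, 212, 31, 12, 97] [227.  217.4]
   rect82 [571.1 336.6   9.8  96.3  22.5]
top red [158, 281, 9, 9, 59] [162.3 285.2]
   rect82 [352.8 515.7  24.4  23.   49.2]
top org [368, 116, 27, 25, 298] [380.3 127.7]
top org [333, 127, 17, 28, 162] [337.5 144.4]
top org [360, 128, 7, 11, 56] [362.9 132.3]
top org [366, 150, 12, 6, 38] [370.5 153.5]
top org [394, 151, 11, 6, 35] [398.  154.5]
top org [229, 241, 15, 12, 66] [236.3 246.5]
top org [204, 249, 14, 13, 66] [211.  255.5]
top yel [288, 189, 20, 23, 220] [298.3 199.8]
   rect25 [651.4 124.6  50.6  68.9  77.4]
top yel [160, 279, 19, 20, 193] [170.2 288.8]
   rect25 [350.2 510.9  50.6  57.7  73.5]
```

```bash
python3 - <<'E'
from h import *
P={n:grab_frame(n) for n in('scene','top')}
s,t=P['scene'],P['top']
print('knob',tri([(s,(370.6,262.8)),(t,(293.7,202.2))]))
c,sn=np.cos(.398),np.sin(.398)
for k,v in {'pack1':(.475,.300),'pack2':(.444,.374)}.items():
    X=[[v[0]+a*c-b*sn,v[1]+a*sn+b*c,z] for z in(.052,.112) for a in(-.015,.015) for b in(-.019,.019)]
    for n in P:
        q=proj(P[n],X); print(k,n,'bbox',q.min(0).round(1),q.max(0).round(1),'top centre',proj(P[n],[*v,.112]).round(1))
for k in ('roll0','pack0'):
    R={n:[r for r in regions_of(P[n],k) if r['confidence']>.4] for n in P}
    for n in R:
        for r in R[n]:
            ys,xs=np.nonzero(r['mask']); print(k,n,round(r['confidence'],2),xs.min(),xs.max(),ys.min(),ys.max())
for v in((.647,-.128),(.624,-.259)):
    a=np.linspace(0,6.28,40)
    for n in P:
        q=proj(P[n],[[v[0]+.028*np.cos(i),v[1]+.028*np.sin(i),z] for z in(.012,.078) for i in a]); print(v,n,q.min(0).round(1),q.max(0).round(1))
a=-.2
to(.651-.085*np.cos(a),.125-.085*np.sin(a),.2,a)
def crop(p,b,n): 
    x,y,w,h=b; cv2.imwrite('pics/'+n,cv2.resize(p['pixels'][y:y+h,x:x+w,::-1],None,fx=5,fy=5,interpolation=cv2.INTER_CUBIC))
crop(s,(340,190,120,115),'c1.png')
E
```

```text
knob [0.62485345 0.13322416 0.09672698]
pack1 scene bbox [374.4 207.5] [390.6 232.3] top centre [[383.3 212. ]]
pack1 top bbox [227.3 239.6] [245.3 256.7] top centre [[234.9 246.3]]
pack2 scene bbox [386.4 195.6] [402.3 219.7] top centre [[395.3 199.9]]
pack2 top bbox [202.  248.7] [220.8 265.5] top centre [[209.5 255.5]]
roll0 scene 0.83 229 254 318 352
roll0 scene 0.82 281 303 304 336
roll0 top 0.79 408 427 203 223
roll0 top 0.76 368 386 193 214
pack0 scene 0.76 389 403 198 223
pack0 scene 0.74 374 391 210 234
pack0 top 0.77 230 245 242 258
pack0 top 0.73 204 220 250 267
(0.647, -0.128) scene [280.1 303.1] [303.1 337.4]
(0.647, -0.128) top [366.8 191.5] [386.4 214.1]
(0.624, -0.259) scene [227.7 318.5] [253.5 353.9]
(0.624, -0.259) top [407.1 200.2] [428.2 222.7]
[ 583.7 -584.2   31.3] -1.056 from [ 0.1935 -0.5943  0.2313] t 3.1
```

View pics/c1.png

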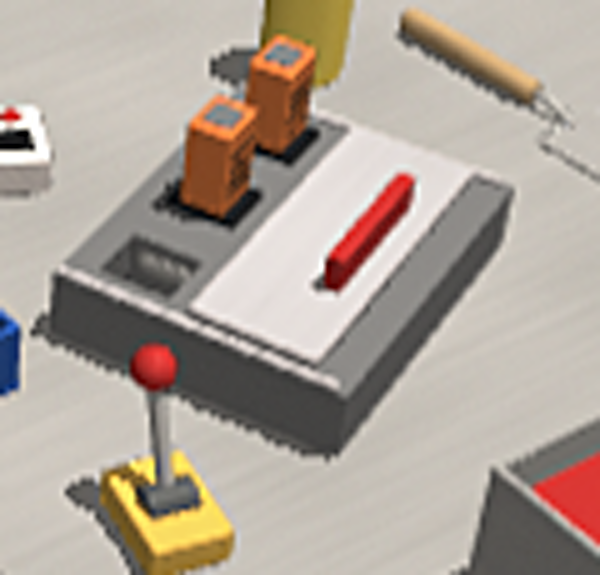

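The crop shows the lever leaning to the robot side (knob at crop (153,368)), two orange packs, an empty socket at (150,265) and a parked shutter. Projections match the masks to 1–2 px. The knob triangulates to z = 97 mm, which is plausible.

>>> play_rows(moves=[[584, -584, 31, -1.056, 1], [584, -584, 31, -1.056, 1], [584, -584, 31, -1.056, 1], [584, -584, 31, -1.056, 1], [584, -584, 31, -1.056, 1], [584, -584, 31, -1.056, 1], [584, -584, 31, -1.056, 1], [584, -584, 31, -1.056, 1], [584, -584, 31, -1.056, 1], [584, -584, 31, -1.056, 1], [584, -584, 31, -1.056, 1], [584, -584, 31, -1.056, 1], [584, -584, 31, -1.056, 1], [584, -584, 31, -1.056, 1], [584, -584, 31, -1.056, 1], [584, -584, 31, -1.056, 1], [584, -584, 31, -1.056, 1], [584, -584, 31, -1.056, 1], [584, -584, 31, -1.056, 1], [584, -584, 31, -1.056, 1]], force=60)

```text
t: 5.1
tool_pos: [0.5678, 0.1402, 0.2002]
tcp_rot: [2.433, 1.986, -0.002]
force: [0.7, -0.4, 0.3]
gripper_width: 0.0
gripper_force: 0.0
```

```bash
python3 - <<'E'
from h import *
to(.568,.142,.078,-.2)
print(np.round(Ro.from_rotvec(read_state()['tcp_rot']).as_matrix(),3), read_state()['joint_pos'].round(2))
E
```

```text
[  2.   -0.2 122.2] -0.002 from [0.5678 0.1402 0.2002] t 5.1
[[ 0.2    0.98  -0.   ]
 [ 0.98  -0.2   -0.001]
 [-0.001 -0.    -1.   ]] [ 0.04  0.46 -0.53  1.68  0.26  1.08 -0.77]
```

>>> play_rows(moves=[[1, 0, 45, 0, 1], [1, 0, 90, 0, 1], [1, 0, 122, 0, 1], [1, 0, 122, 0, 1], [1, 20, 122, 0, 1], [1, 36, 122, 0, 1], [1, 48, 122, 0, 1], [1, 60, 122, 0, 1], [1, 70, 122, 0, 1], [1, 80, 122, 0, 1], [1, 86, 122, 0, 1], [1, 91, 122, 0, 1], [1, 91, 122, 0, 1], [1, 91, 122, 0, 1]])

```text
t: 6.5
tool_pos: [0.6574, 0.1249, 0.0782]
tcp_rot: [-2.432, -1.989, -0.0]
force: [1.1, -0.4, -0.1]
gripper_width: -0.0
gripper_force: 0.0
```

```bash
python3 - <<'E'
from h import *
for n in('scene','top'):
    p=grab_frame(n); print([(d['location'].round(3) if hasattr(d['location'],'round') else d['location'],d['confidence']) for d in place_of(p,'isolator_tip')][:2])
    if n=='scene': cv2.imwrite('pics/c2.png',cv2.resize(p['pixels'][190:310,320:460,::-1],None,fx=4,fy=4))
to(.568,.142,.2,-.2)
E
```

```text
[([0.6856, 0.1217, 0.0924], 0.68)]
[([0.4489, -0.3269, -0.0042], 0.45)]
[  -0.9  -90.9 -121.6] 0.0 from [0.6572 0.1249 0.0784] t 6.7
```

View pics/c2.png

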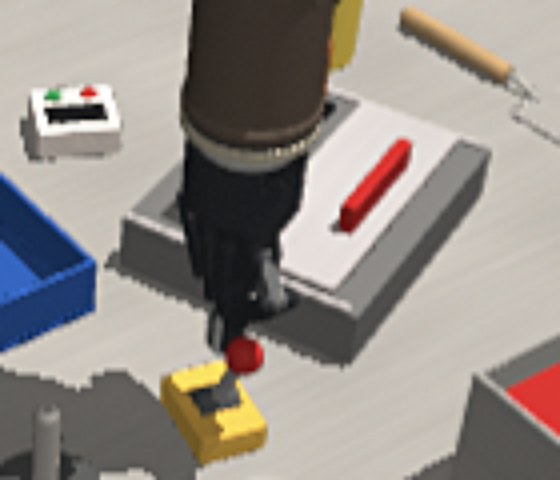

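The knob is now at the far end (crop (245,355), x = 0.686, about 0.94 rad). A small extra push makes sure, then I go above pack 1.

>>> play_rows(moves=[[0, 4, 0, 0, 1], [0, 4, 0, 0, 1], [0, 4, 0, 0, 1], [0, -20, 0, 0, 1], [0, -20, -45, 0, 1], [0, -40, -90, 0, 0.5], [0, -60, -135, 0, -1], [0, -60, -170, 0, -1], [134, -213, -170, -0.598, -1], [134, -213, -170, -0.598, -1], [134, -213, -170, -0.598, -1], [134, -213, -170, -0.598, -1], [134, -213, -170, -0.598, -1], [134, -213, -170, -0.598, -1], [134, -213, -170, -0.598, -1]])

```text
t: 8.2
tool_pos: [0.4762, 0.2972, 0.2482]
tcp_rot: [1.741, 2.614, -0.001]
force: [-0.8, 0.5, 0.1]
gripper_width: 0.0854
gripper_force: 0.0
```

```bash
python3 - <<'E'
from h import *
to(.475,.299,.071,.398)
for n in('scene','top'):
    p=grab_frame(n); print([(np.round(d['location'],3),round(d['confidence'],2)) for d in place_of(p,'isolator_tip')][:2])
    print('  pack',[(np.round(d['location'],3),round(d['confidence'],2)) for d in place_of(p,'pack0')][:3])
    print('  crate',[(np.round(d['location'],3),round(d['confidence'],2)) for d in place_of(p,'blue_crate')][:1])
    if n=='scene': cv2.imwrite('pics/c3.png',cv2.resize(p['pixels'][150:310,320:480,::-1],None,fx=3.5,fy=3.5))
E
```

```text
[  2.3  -0.5 177.2] -0.002 from [0.4762 0.2972 0.2482] t 8.2
[(array([ 0.469,  0.6  , -0.004]), 0.51), (array([0.69 , 0.117, 0.092]), 0.43)]
  pack [(array([0.471, 0.3  , 0.011]), 0.71), (array([0.444, 0.374, 0.009]), 0.62)]
  crate [(array([ 0.438,  0.015, -0.   ]), 0.7)]
[(array([0.685, 0.115, 0.096]), 0.39), (array([ 0.329,  0.232, -0.002]), 0.26)]
  pack [(array([0.444, 0.375, 0.016]), 0.56), (array([ 0.36 , -0.536, -0.002]), 0.15)]
  crate [(array([ 0.429,  0.013, -0.004]), 0.61)]
```

View pics/c3.png

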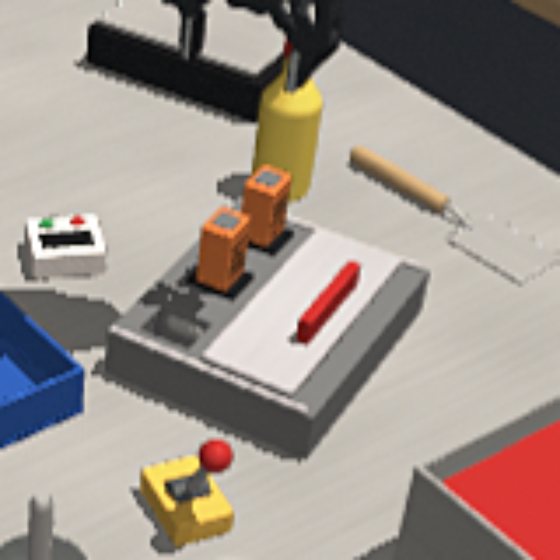

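The lever is over at off (knob at crop (216,455)) and the packs are untouched. Grasping pack 1.

>>> play_rows(moves=[[2, 0, 50, 0, -1], [2, 0, 100, 0, -1], [2, 0, 140, 0, -1], [2, 0, 165, 0, -1], [2, 0, 177, 0, -1], [2, 0, 177, 0, -1], [2, 0, 177, 0, 1], [2, 0, 177, 0, 1], [2, 0, 177, 0, 1], [2, 0, 177, 0, 1], [2, 0, 177, 0, 1], [2, 0, 177, 0, 1]], force=80)

```text
t: 9.8
tool_pos: [0.4753, 0.3006, 0.0724]
tcp_rot: [1.738, 2.616, 0.003]
force: [0.8, -0.8, 7.1]
gripper_width: 0.0291
gripper_force: 79.3
```

>>> play_rows(moves=[[0, 0, -5, 0, 1], [0, 0, -10, 0, 1], [0, 0, -18, 0, 1], [0, 0, -28, 0, 1], [0, 0, -40, 0, 1], [0, 0, -60, 0, 1], [0, 0, -85, 0, 1], [0, 0, -110, 0, 1], [0, 0, -135, 0, 1], [0, 0, -135, 0, 1]])

```text
t: 10.8
tool_pos: [0.4752, 0.3024, 0.211]
tcp_rot: [1.736, 2.616, 0.01]
force: [-0.1, 0.3, -2.0]
gripper_width: 0.029
gripper_force: 82.2
```

```bash
python3 - <<'E'
from h import *
for n in('scene','top'):
    p=grab_frame(n)
    for k in('pack0','blue_crate'): print(n,k,[(np.round(d['location'],3),round(d['confidence'],2)) for d in place_of(p,k)][:3])
    if n=='top': print(rect(p,regions_of(p,'blue_crate')[0]['mask'],.05))
print(read_state()['gripper_width'],read_state()['gripper_force'])
to(.432,.014-.05,.207,0); to(.432,.014-.05,.076,0)
E
```

```text
scene pack0 [(array([0.474, 0.3  , 0.152]), 0.79), (array([0.445, 0.376, 0.008]), 0.63)]
scene blue_crate [(array([0.437, 0.013, 0.002]), 0.57), (array([0.346, 0.488, 0.003]), 0.35)]
top pack0 [(array([0.444, 0.372, 0.017]), 0.72)]
top blue_crate [(array([ 0.432,  0.014, -0.006]), 0.98)]Traceback (most recent call last):
  File "<stdin>", line 5, in <module>
IndexError: list index out of range
```

```bash
python3 - <<'E'
from h import *
to(.432,-.036,.207,0); to(.432,-.036,.067,0)
E
```

```text
[-293.3 -168.9   -1.2] 0.398 from [0.474  0.2998 0.2054] t 11.15
[-293.2 -168.6  138.8] 0.398 from [0.474  0.2998 0.2054] t 11.15
```

>>> play_rows(moves=[[-30, -17, 0, 0.05, 1], [-65, -37, 0, 0.1, 1], [-100, -57, 0, 0.15, 1], [-135, -77, 0, 0.2, 1], [-170, -97, 0, 0.25, 1], [-205, -118, 0, 0.3, 1], [-240, -138, 0, 0.35, 1], [-270, -155, 0, 0.398, 1], [-285, -165, 0, 0.398, 1], [-293, -169, 0, 0.398, 1], [-293, -169, 0, 0.398, 1], [-293, -169, 0, 0.398, 1]])

```text
t: 12.35
tool_pos: [0.4325, -0.0342, 0.2062]
tcp_rot: [-2.22, -2.222, -0.001]
force: [0.3, 0.0, -1.4]
gripper_width: 0.0294
gripper_force: 81.9
```

```bash
cat >> h.py <<'E'
def look(*ks):
    for n in('scene','top'):
        p=grab_frame(n)
        for k in ks: print(n,k,[(np.round(d['location'],3).tolist(),round(d['confidence'],2)) for d in place_of(p,k)][:3])
    return p
E
python3 - <<'E'
from h import *
look('pack0','blue_crate')
print(read_state()['gripper_width'],read_state()['gripper_force'],read_state()['force'])
to(.432,-.036,.067,0)
E
```

```text
scene pack0 [([0.43, -0.034, 0.144], 0.79), ([0.432, 0.014, 0.0], 0.71), ([0.444, 0.372, 0.01], 0.58)]
scene blue_crate [([0.435, 0.015, 0.001], 0.67)]
top pack0 [([0.442, 0.373, 0.016], 0.71)]
top blue_crate [([0.429, 0.015, -0.003], 0.59)]
0.02923769074764684 81.93578124046326 [-0.17155818 -0.55635346 -2.19781826]
[ -1.4  -0.4 139.3] 0.001 from [ 0.4324 -0.0347  0.2063] t 12.65
```

>>> play_rows(moves=[[-1, 0, 40, 0, 1], [-1, 0, 80, 0, 1], [-1, 0, 110, 0, 1], [-1, 0, 127, 0, 1], [-1, 0, 135, 0, 1], [-1, 0, 137, 0, 1], [-1, 0, 137, 0, 1], [-1, 0, 137, 0, 1]])

```text
t: 13.45
tool_pos: [0.433, -0.0364, 0.0702]
tcp_rot: [2.221, 2.22, 0.002]
force: [-1.1, -0.0, -2.1]
gripper_width: 0.0291
gripper_force: 81.8
```

>>> play_rows(moves=[[0, 0, 0, 0, 0.2], [0, 0, 0, 0, -0.4], [0, 0, 0, 0, -1], [0, 0, 0, 0, -1], [0, 0, 0, 0, -1], [0, 0, -40, 0, -1], [0, 0, -90, 0, -1], [0, 0, -140, 0, -1], [0, 0, -180, 0, -1], [0, 0, -180, 0, -1]])

```text
t: 14.45
tool_pos: [0.4352, -0.0361, 0.2545]
tcp_rot: [2.216, 2.216, 0.009]
force: [1.0, -0.5, -0.1]
gripper_width: 0.0854
gripper_force: 0.0
```

```bash
python3 - <<'E'
from h import *
look('pack0','blue_crate')
to(.444,.374,.25,.398); to(.444,.374,.071,.398)
E
```

```text
scene pack0 [([0.445, 0.373, 0.01], 0.83), ([0.431, -0.038, 0.005], 0.73)]
scene blue_crate [([0.435, 0.016, -0.0], 0.95), ([0.45, -0.327, 0.004], 0.49)]
top pack0 [([0.442, 0.37, 0.018], 0.52)]
top blue_crate [([0.432, 0.017, -0.002], 0.76)]
[410.5  12.6  -1.9] -0.398 from [ 0.4314 -0.0365  0.248 ] t 14.75
[410.4  13.1 177.1] -0.398 from [ 0.4314 -0.0365  0.248 ] t 14.75
```

>>> play_rows(moves=[[410, 12, 0, -0.398, -1], [410, 12, 0, -0.398, -1], [410, 12, 0, -0.398, -1], [410, 12, 0, -0.398, -1], [410, 12, 0, -0.398, -1], [410, 12, 0, -0.398, -1], [410, 12, 0, -0.398, -1], [410, 12, 0, -0.398, -1], [410, 12, 0, -0.398, -1], [410, 12, 0, -0.398, -1], [410, 12, 0, -0.398, -1], [410, 12, 0, -0.398, -1]])

```text
t: 15.95
tool_pos: [0.4449, 0.3716, 0.2488]
tcp_rot: [1.741, 2.614, -0.002]
force: [0.2, -1.3, 0.6]
gripper_width: 0.0857
gripper_force: 0.0
```

```bash
python3 - <<'E'
from h import *
to(.4435,.3735,.071,.398)
E
```

```text
[  2.5  -0.4 177.8] -0.002 from [0.4449 0.3716 0.2488] t 15.95
```

>>> play_rows(moves=[[2, 0, 50, 0, -1], [2, 0, 100, 0, -1], [2, 0, 140, 0, -1], [2, 0, 165, 0, -1], [2, 0, 178, 0, -1], [2, 0, 178, 0, -1], [2, 0, 178, 0, 1], [2, 0, 178, 0, 1], [2, 0, 178, 0, 1], [2, 0, 178, 0, 1], [2, 0, 178, 0, 1], [2, 0, 178, 0, 1]])

```text
t: 17.15
tool_pos: [0.4441, 0.3761, 0.0725]
tcp_rot: [1.738, 2.616, 0.003]
force: [-0.4, -0.5, 7.1]
gripper_width: 0.0294
gripper_force: 80.2
```

>>> play_rows(moves=[[0, 0, -5, 0, 1], [0, 0, -10, 0, 1], [0, 0, -18, 0, 1], [0, 0, -28, 0, 1], [0, 0, -40, 0, 1], [0, 0, -60, 0, 1], [0, 0, -85, 0, 1], [0, 0, -110, 0, 1], [0, 0, -135, 0, 1], [0, 0, -135, 0, 1], [0, 0, -135, 0, 1]])

```text
t: 18.25
tool_pos: [0.4434, 0.3757, 0.2072]
tcp_rot: [1.738, 2.616, 0.002]
force: [-0.1, -0.3, -3.2]
gripper_width: 0.0291
gripper_force: 82.6
```

```bash
python3 - <<'E'
from h import *
look('pack0','blue_crate')
s=read_state();print(s['gripper_width'],s['gripper_force'])
to(.432,.066,.207,0)
E
```

```text
scene pack0 [([0.445, 0.374, 0.146], 0.91), ([0.43, -0.038, 0.004], 0.63)]
scene blue_crate [([0.436, 0.016, 0.001], 0.8)]
top pack0 [([0.435, -0.032, 0.003], 0.51)]
top blue_crate [([0.43, 0.013, -0.004], 0.57)]
0.029306393564654063 82.54998564720154
[-280.6 -130.1   -1.3] 0.398 from [0.4431 0.3751 0.2054] t 18.55
```

>>> play_rows(moves=[[-35, -16, 0, 0.05, 1], [-70, -32, 0, 0.1, 1], [-105, -49, 0, 0.15, 1], [-140, -65, 0, 0.2, 1], [-175, -81, 0, 0.25, 1], [-210, -97, 0, 0.3, 1], [-240, -112, 0, 0.35, 1], [-265, -123, 0, 0.398, 1], [-280, -130, 0, 0.398, 1], [-280, -130, 0, 0.398, 1], [-280, -130, 0, 0.398, 1]])

```text
t: 19.65
tool_pos: [0.4321, 0.0672, 0.2062]
tcp_rot: [-2.222, -2.221, -0.0]
force: [-0.5, 1.1, -2.0]
gripper_width: 0.0291
gripper_force: 82.2
```

```bash
python3 - <<'E'
from h import *
look('pack0','blue_crate')
s=read_state();print(s['gripper_width'],s['gripper_force'])
to(.432,.066,.069,0)
E
```

```text
scene pack0 [([0.433, -0.036, 0.004], 0.82), ([0.434, 0.065, 0.142], 0.7)]
scene blue_crate [([0.435, 0.014, -0.001], 0.74), ([0.476, 0.304, 0.002], 0.24)]
top pack0 []
top blue_crate []
0.028999789742838643 82.22304582595825
[-1.800e+00 -1.000e-01  1.373e+02] 0.001 from [0.4321 0.0677 0.2063] t 19.95
```

>>> play_rows(moves=[[-1, 0, 40, 0, 1], [-1, 0, 80, 0, 1], [-1, 0, 110, 0, 1], [-1, 0, 127, 0, 1], [-1, 0, 135, 0, 1], [-1, 0, 137, 0, 1], [-1, 0, 137, 0, 1], [-1, 0, 137, 0, 1]])

```text
t: 20.75
tool_pos: [0.433, 0.0662, 0.0702]
tcp_rot: [2.221, 2.221, 0.002]
force: [0.5, -0.0, -2.3]
gripper_width: 0.029
gripper_force: 82.1
```

>>> play_rows(moves=[[0, 0, 0, 0, 0.2], [0, 0, 0, 0, -0.4], [0, 0, 0, 0, -1], [0, 0, 0, 0, -1], [0, 0, 0, 0, -1], [0, 0, -40, 0, -1], [0, 0, -90, 0, -1], [0, 0, -140, 0, -1], [0, 0, -180, 0, -1], [0, 0, -180, 0, -1]])

```text
t: 21.75
tool_pos: [0.4349, 0.067, 0.2544]
tcp_rot: [2.218, 2.217, 0.011]
force: [-0.4, 0.6, -1.3]
gripper_width: 0.0853
gripper_force: 0.0
```

```bash
python3 - <<'E'
from h import *
p=look('pack0','blue_crate','shutter_handle')
s=grab_frame('scene'); cv2.imwrite('pics/c4.png',cv2.resize(s['pixels'][170:330,230:450,::-1],None,fx=3,fy=3))
# above behind the handle, fingers shut
u=np.array([np.cos(.398),np.sin(.398)])
x,y=np.array([.475,.300])+u*.145; print(x,y)
to(x,y,.2,.398)
E
```

```text
scene pack0 [([0.432, 0.066, -0.0], 0.97), ([0.43, -0.037, 0.002], 0.66)]
scene blue_crate [([0.43, 0.016, 0.001], 0.82)]
scene shutter_handle [([0.573, 0.336, 0.08], 0.77), ([0.65, -0.017, -0.0], 0.17)]
top pack0 []
top blue_crate []
top shutter_handle [([0.572, 0.343, 0.085], 0.59), ([0.512, -0.539, 0.0], 0.41)]
0.608666508266801 0.3561984391932836
[290.2 177.1  48.2] -0.398 from [0.4317 0.0659 0.2485] t 22.2
```

View pics/c4.png

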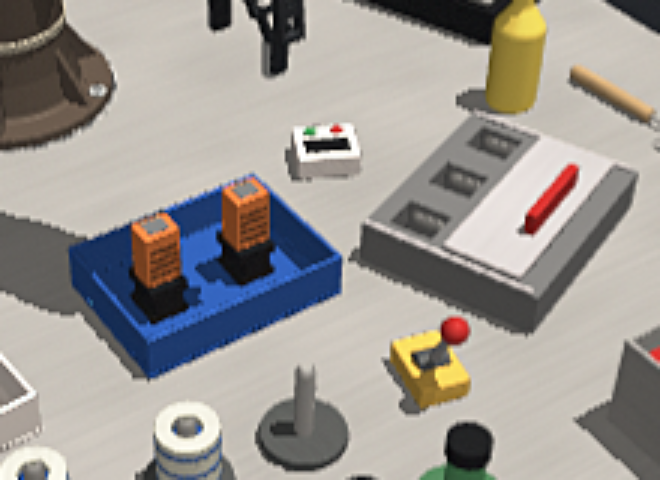

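Both packs stand upright in the crate (crop (160,270) and (247,235)), and the sockets are empty. Now I'll pull the shutter from behind its handle with the fingers shut.

>>> play_rows(moves=[[290, 177, 0, -0.398, 1], [290, 177, 0, -0.398, 1], [290, 177, 0, -0.398, 1], [290, 177, 0, -0.398, 1], [290, 177, 0, -0.398, 1], [290, 177, 0, -0.398, 1], [290, 177, 0, -0.398, 1], [290, 177, 0, -0.398, 1], [290, 177, 48, -0.398, 1], [290, 177, 48, -0.398, 1], [290, 177, 48, -0.398, 1], [290, 177, 48, -0.398, 1]])

```text
t: 23.4
tool_pos: [0.6098, 0.3559, 0.2033]
tcp_rot: [1.739, 2.616, 0.003]
force: [0.4, 1.1, 0.9]
gripper_width: -0.0001
gripper_force: 0.0
```

```bash
python3 - <<'E'
from h import *
to(.6087,.3562,.063,.398)
E
```

```text
[  0.6  -1.1 140.3] -0.001 from [0.6098 0.3559 0.2033] t 23.4
```

>>> play_rows(moves=[[0, 0, 45, 0, 1], [0, 0, 90, 0, 1], [0, 0, 125, 0, 1], [0, 0, 139, 0, 1], [0, 0, 139, 0, 1], [0, -12, 139, 0, 1], [0, -22, 139, 0, 1], [0, -34, 139, 0, 1], [0, -46, 139, 0, 1], [0, -58, 139, 0, 1], [0, -70, 139, 0, 1], [0, -80, 139, 0, 1], [0, -88, 139, 0, 1], [0, -94, 139, 0, 1], [0, -98, 139, 0, 1], [0, -98, 139, 0, 1]])

```text
t: 25.0
tool_pos: [0.5184, 0.3176, 0.0623]
tcp_rot: [-1.738, -2.617, 0.001]
force: [-0.1, -0.2, -0.9]
gripper_width: -0.0001
gripper_force: 0.0
```

>>> play_rows(moves=[[0, -3, 0, 0, 1], [0, -5, 0, 0, 1], [0, -7, 0, 0, 1], [0, -7, 0, 0, 1]])

```text
t: 25.4
tool_pos: [0.5132, 0.3154, 0.0623]
tcp_rot: [1.739, 2.616, 0.002]
force: [5.0, 1.7, -0.9]
gripper_width: 0.0004
gripper_force: 2.5
```

```bash
python3 - <<'E'
from h import *
look('shutter_handle'); to(.475,.3,.06)
s=grab_frame('scene'); cv2.imwrite('pics/c5.png',cv2.resize(s['pixels'][170:330,230:450,::-1],None,fx=3,fy=3))
E
```

```text
scene shutter_handle [([0.502, 0.301, 0.079], 0.94)]
top shutter_handle [([0.495, 0.311, 0.08], 0.81), ([0.326, 0.231, -0.003], 0.39)]
[  0.6 -41.2   2.2] 0 from [0.5132 0.3154 0.0623] t 25.6
```

View pics/c5.png

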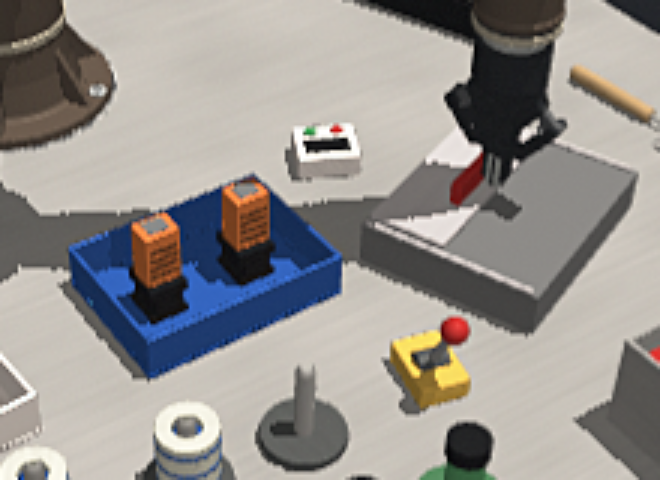

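The plate reaches nearly to the dock's front edge and the force is rising. A few more mm will confirm the stop.

>>> play_rows(moves=[[0, -3, 0, 0, 1], [0, -5, 0, 0, 1], [0, -5, 0, 0, 1]])

```text
t: 25.95
tool_pos: [0.513, 0.3153, 0.0627]
tcp_rot: [1.739, 2.612, 0.015]
force: [20.0, 10.2, -16.2]
gripper_width: 0.0
gripper_force: 11.0
```

>>> play_rows(moves=[[0, 10, 0, 0, 1], [0, 18, 0, 0, 1], [0, 18, -45, 0, 1], [0, 18, -90, 0, 1], [0, 18, -140, 0, 0], [0, 18, -187, 0, -1], [-460, -48, -187, 0.593, -1], [-460, -48, -187, 0.593, -1], [-460, -48, -187, 0.593, -1], [-460, -48, -187, 0.593, -1], [-460, -48, -187, 0.593, -1], [-460, -48, -187, 0.593, -1], [-460, -48, -187, 0.593, -1], [-460, -48, -187, 0.593, -1], [-460, -48, -187, 0.593, -1], [-460, -48, -187, 0.593, -1], [-460, -48, -187, 0.593, -1], [-460, -48, -187, 0.593, -1]])

```text
t: 27.75
tool_pos: [0.6413, -0.128, 0.2489]
tcp_rot: [-2.425, -1.994, 0.0]
force: [0.1, 0.4, 1.2]
gripper_width: 0.0853
gripper_force: 0.0
```

```bash
python3 - <<'E'
from h import *
look('shutter_handle','roll0','white_tub','pack0','blue_crate'); to(.647,-.128,.043,-.195)
s=grab_frame('scene'); cv2.imwrite('pics/c6.png',cv2.resize(s['pixels'][150:370,150:450,::-1],None,fx=2.6,fy=2.6))
E
```

```text
scene shutter_handle [([0.5, 0.304, 0.082], 0.66), ([0.351, -0.53, 0.002], 0.45)]
scene roll0 [([0.623, -0.258, 0.009], 0.79), ([0.647, -0.128, 0.013], 0.61)]
scene white_tub [([0.448, -0.326, 0.001], 0.89)]
scene pack0 [([0.431, -0.04, 0.004], 0.94), ([0.434, 0.065, 0.0], 0.66)]
scene blue_crate [([0.437, 0.014, 0.001], 0.79), ([0.646, -0.133, -0.0], 0.55), ([0.519, -0.538, -0.001], 0.45)]
top shutter_handle [([0.494, 0.311, 0.084], 0.57), ([0.33, 0.236, -0.002], 0.33)]
top roll0 [([0.646, -0.13, 0.012], 0.53)]
top white_tub []
top pack0 [([0.435, -0.04, 0.002], 0.75), ([0.43, 0.065, 0.006], 0.74), ([0.653, 0.124, -0.001], 0.63)]
top blue_crate [([0.43, 0.013, -0.004], 0.72)]
[  2.3   4.9 206.3] 0.0 from [ 0.6418 -0.1293  0.2493] t 28.35
```

View pics/c6.png

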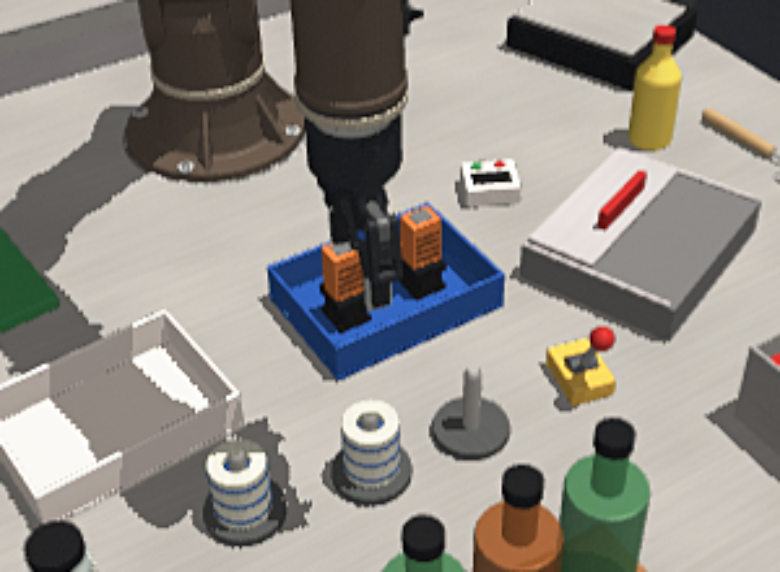

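The shutter covers the sockets (handle at crop (622,198)), the lever is off, and both packs are in the crate. On to the rolls.

>>> play_rows(moves=[[2, 5, 50, 0, -1], [2, 5, 100, 0, -1], [2, 5, 145, 0, -1], [2, 5, 180, 0, -1], [2, 5, 202, 0, -1], [2, 5, 202, 0, -1], [2, 5, 202, 0, 1], [2, 5, 202, 0, 1], [2, 5, 202, 0, 1], [2, 5, 202, 0, 1], [2, 5, 202, 0, 1]], force=45)

```text
t: 29.5
tool_pos: [0.6486, -0.1284, 0.0497]
tcp_rot: [2.425, 1.993, 0.004]
force: [-0.9, 0.3, 7.5]
gripper_width: 0.0538
gripper_force: 48.2
```

>>> play_rows(moves=[[0, 0, -8, 0, 1], [0, 0, -20, 0, 1], [0, 0, -40, 0, 1], [0, 0, -65, 0, 1], [0, 0, -95, 0, 1], [0, 0, -125, 0, 1], [0, 0, -150, 0, 1], [0, 0, -150, 0, 1], [0, 0, -150, 0, 1]])

```text
t: 30.4
tool_pos: [0.6473, -0.1284, 0.1985]
tcp_rot: [2.426, 1.994, 0.002]
force: [-0.7, -0.0, -2.0]
gripper_width: 0.054
gripper_force: 47.8
```

```bash
python3 - <<'E'
from h import *
look('roll0','white_tub'); s=read_state();print(s['gripper_width'],s['gripper_force'])
a=np.radians(5); x,y=.449-np.sin(a)*.05,-.326+np.cos(a)*.05; print(x,y)
to(x,y,.195,a-.0)
E
```

```text
scene roll0 [([0.623, -0.258, 0.008], 0.94), ([0.651, -0.129, 0.158], 0.78)]
scene white_tub [([0.452, -0.324, 0.002], 0.89)]
top roll0 [([0.647, -0.128, 0.157], 0.44)]
top white_tub []
0.053958091834606134 47.76748834177852
0.4446422128626171 -0.2761902650954127
[-184.2 -169.5    1.6] -0.282 from [ 0.6466 -0.1284  0.1963] t 30.7
```

>>> play_rows(moves=[[-25, -22, 0, -0.05, 1], [-50, -45, 0, -0.1, 1], [-80, -72, 0, -0.15, 1], [-110, -100, 0, -0.2, 1], [-140, -127, 0, -0.25, 1], [-165, -152, 0, -0.282, 1], [-184, -169, 0, -0.282, 1], [-184, -169, 0, -0.282, 1], [-184, -169, 0, -0.282, 1]])

```text
t: 31.6
tool_pos: [0.4455, -0.2764, 0.1972]
tcp_rot: [-2.124, -2.314, -0.0]
force: [1.2, 1.4, -1.3]
gripper_width: 0.0543
gripper_force: 47.9
```

```bash
python3 - <<'E'
from h import *
p=look('roll0','white_tub'); s=read_state();print(s['gripper_width'],s['gripper_force'])
to(.4446,-.2762,.046,.087)
E
```

```text
scene roll0 [([0.622, -0.259, 0.011], 0.75), ([0.449, -0.276, 0.161], 0.57)]
scene white_tub [([0.449, -0.325, -0.0], 0.89)]
top roll0 [([0.621, -0.262, 0.011], 0.78), ([0.448, -0.274, 0.157], 0.47)]
top white_tub [([0.451, -0.328, -0.004], 0.74)]
0.05409546369536211 47.87783978506923
[ -0.8  -1.9 151.2] 0.002 from [ 0.4464 -0.2753  0.1972] t 31.9
```

>>> play_rows(moves=[[0, -1, 40, 0, 1], [0, -1, 80, 0, 1], [0, -1, 115, 0, 1], [0, -1, 138, 0, 1], [0, -1, 149, 0, 1], [0, -1, 151, 0, 1], [0, -1, 151, 0, 1]])

```text
t: 32.6
tool_pos: [0.4454, -0.2761, 0.0469]
tcp_rot: [2.122, 2.316, 0.001]
force: [-0.7, 0.2, -0.4]
gripper_width: 0.0543
gripper_force: 47.9
```

>>> play_rows(moves=[[0, 0, 0, 0, 0], [0, 0, 0, 0, -0.6], [0, 0, 0, 0, -0.8], [0, 0, 0, 0, -0.8], [0, 0, -30, 0, -0.8], [0, 0, -80, 0, -1], [0, 0, -130, 0, -1], [0, 0, -180, 0, -1], [0, 0, -205, 0, -1], [0, 0, -205, 0, -1]])

```text
t: 33.6
tool_pos: [0.4467, -0.2769, 0.2557]
tcp_rot: [2.118, 2.31, 0.002]
force: [0.6, 0.7, -0.7]
gripper_width: 0.0852
gripper_force: 0.0
```

```bash
python3 - <<'E'
from h import *
p=look('roll0','white_tub')
to(.623,-.259,.25,-.2)
E
```

```text
scene roll0 [([0.624, -0.261, 0.01], 0.97), ([0.451, -0.324, 0.003], 0.75), ([0.447, -0.277, 0.005], 0.71)]
scene white_tub [([0.45, -0.325, 0.002], 0.7)]
top roll0 [([0.623, -0.259, 0.009], 0.84), ([0.644, -0.129, -0.002], 0.66), ([0.446, -0.277, 0.005], 0.63)]
top white_tub [([0.447, -0.327, -0.003], 0.95)]
[  1.3 179.9  -0.3] 0.287 from [ 0.4439 -0.2759  0.25  ] t 33.9
```

>>> play_rows(moves=[[1, 180, 0, 0.287, -1], [1, 180, 0, 0.287, -1], [1, 180, 0, 0.287, -1], [1, 180, 0, 0.287, -1], [1, 180, 0, 0.287, -1], [1, 180, 0, 0.287, -1], [1, 180, 0, 0.287, -1], [1, 180, 0, 0.287, -1]])

```text
t: 34.7
tool_pos: [0.6228, -0.2604, 0.2514]
tcp_rot: [2.433, 1.987, -0.001]
force: [0.7, -0.5, -0.2]
gripper_width: 0.0852
gripper_force: 0.0
```

```bash
python3 - <<'E'
from h import *
to(.623,-.2595,.047,-.2)
E
```

```text
[1.100e+00 2.000e-01 2.044e+02] -0.001 from [ 0.6228 -0.2604  0.2514] t 34.7
```

>>> play_rows(moves=[[1, 0, 50, 0, -1], [1, 0, 100, 0, -1], [1, 0, 145, 0, -1], [1, 0, 180, 0, -1], [1, 0, 203, 0, -1], [1, 0, 203, 0, -1], [1, 0, 203, 0, 1], [1, 0, 203, 0, 1], [1, 0, 203, 0, 1], [1, 0, 203, 0, 1], [1, 0, 203, 0, 1]])

```text
t: 35.8
tool_pos: [0.6252, -0.2591, 0.0511]
tcp_rot: [2.43, 1.986, 0.002]
force: [-2.3, 0.8, 5.5]
gripper_width: 0.0557
gripper_force: 47.1
```

>>> play_rows(moves=[[0, 0, -8, 0, 1], [0, 0, -20, 0, 1], [0, 0, -40, 0, 1], [0, 0, -65, 0, 1], [0, 0, -95, 0, 1], [0, 0, -125, 0, 1], [0, 0, -150, 0, 1], [0, 0, -150, 0, 1], [0, 0, -150, 0, 1]])

```text
t: 36.7
tool_pos: [0.6244, -0.2586, 0.1997]
tcp_rot: [2.431, 1.987, 0.001]
force: [-0.8, -0.2, -1.3]
gripper_width: 0.0552
gripper_force: 47.9
```

```bash
python3 - <<'E'
from h import *
look('roll0','white_tub'); s=read_state();print(s['gripper_width'],s['gripper_force'])
to(.449+.0044,-.326-.05,.195,.087)
E
```

```text
scene roll0 [([0.626, -0.259, 0.156], 0.66), ([0.461, -0.281, 0.004], 0.66)]
scene white_tub [([0.466, -0.331, 0.004], 0.62)]
top roll0 [([0.628, -0.26, 0.155], 0.69), ([0.461, -0.284, 0.003], 0.62)]
top white_tub [([0.469, -0.334, -0.002], 0.92), ([0.472, 0.598, 0.002], 0.63)]
0.055644876575658815 47.87977125495672
[-149.  -143.5    2.5] -0.287 from [ 0.6236 -0.2585  0.1973] t 37.0
```

The tub has been knocked aside by about 2 cm, so I'm re-measuring it.

```bash
python3 - <<'E'
from h import *
p=look('roll0','white_tub'); 
for r in regions_of(p,'white_tub')[:1]: print(rect(p,r['mask'],.05))
save(p,'top7.png')
to(.4725,-.382,.195,.1)
E
```

```text
scene roll0 [([0.461, -0.283, 0.006], 0.81), ([0.625, -0.256, 0.154], 0.78)]
scene white_tub [([0.466, -0.329, 0.002], 0.93), ([0.435, 0.015, -0.001], 0.2)]
top roll0 [([0.463, -0.284, -0.0], 0.65), ([0.629, -0.259, 0.156], 0.43)]
top white_tub [([0.469, -0.335, -0.001], 0.88), ([0.618, -0.258, -0.0], 0.19)]
[ 455.6 -266.6  163.5  109.8    2.4]
[-151.1 -124.     3.2] -0.3 from [ 0.6241 -0.2586  0.1982] t 37.35
```

View pics/top7.png

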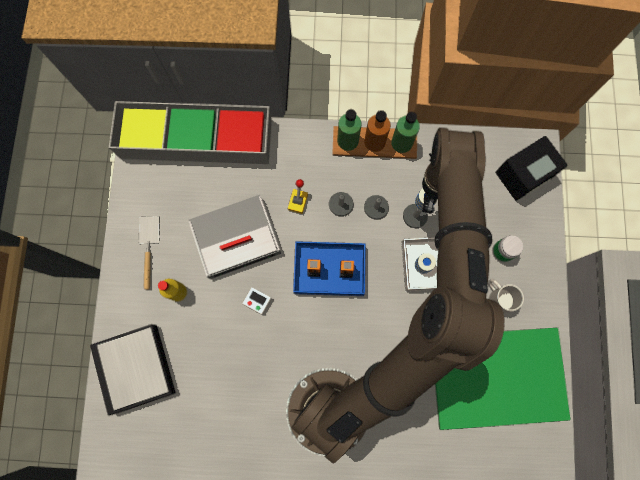

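The tub now stands at about (0.467, -0.332). Its left edge shows at pixel column 405, and roll 0 is at (426,262), still inside. The rest is unchanged. I'll place the second roll at the corrected spot.

>>> play_rows(moves=[[-25, -20, 0, -0.05, 1], [-50, -41, 0, -0.1, 1], [-80, -66, 0, -0.15, 1], [-110, -90, 0, -0.2, 1], [-135, -112, 0, -0.25, 1], [-149, -125, 0, -0.28, 1], [-149, -125, 0, -0.28, 1], [-149, -125, 0, -0.28, 1]])

```text
t: 38.15
tool_pos: [0.472, -0.3799, 0.1985]
tcp_rot: [2.132, 2.307, 0.001]
force: [0.6, 0.5, -1.2]
gripper_width: 0.0554
gripper_force: 48.0
```

```bash
python3 - <<'E'
from h import *
p=look('roll0','white_tub'); s=read_state();print(s['gripper_width'],s['gripper_force'])
to(.471,-.38,.048,.08)
E
```

```text
scene roll0 [([0.458, -0.283, 0.003], 0.69), ([0.344, 0.488, 0.001], 0.23)]
scene white_tub [([0.466, -0.331, 0.001], 0.72)]
top roll0 [([0.475, -0.379, 0.158], 0.78), ([0.461, -0.283, 0.003], 0.57)]
top white_tub [([0.468, -0.335, -0.002], 0.7)]
0.05552811678752303 47.98247345723212
[ -0.9  -1.9 150.3] 0.001 from [ 0.4728 -0.379   0.1983] t 38.45
```

>>> play_rows(moves=[[0, -2, 40, 0, 1], [0, -2, 80, 0, 1], [0, -2, 115, 0, 1], [0, -2, 138, 0, 1], [0, -2, 147, 0, 1], [0, -2, 149, 0, 1], [0, -2, 149, 0, 1]])

```text
t: 39.15
tool_pos: [0.4708, -0.38, 0.0502]
tcp_rot: [2.13, 2.308, 0.0]
force: [0.7, -0.2, -0.2]
gripper_width: 0.0553
gripper_force: 48.0
```

>>> play_rows(moves=[[0, 0, 0, 0, 0], [0, 0, 0, 0, -0.6], [0, 0, 0, 0, -0.8], [0, 0, 0, 0, -0.8], [0, 0, -30, 0, -0.8], [0, 0, -80, 0, -1], [0, 0, -130, 0, -1], [0, 0, -180, 0, -1], [0, 0, -205, 0, -1], [0, -40, -205, 0, -1], [0, -90, -205, 0, -1], [60, -90, -205, 0, -1], [120, -90, -205, 0, -1], [160, -90, -205, 0, -1], [160, -90, -205, 0, -1], [160, -90, -205, 0, -1]])

```text
t: 40.75
tool_pos: [0.3675, -0.2262, 0.2549]
tcp_rot: [2.126, 2.311, -0.002]
force: [0.5, -0.1, -0.3]
gripper_width: 0.0855
gripper_force: 0.0
```

```bash
python3 - <<'E'
from h import *
look('roll0','white_tub','pack0','blue_crate','isolator_tip','shutter_handle','mug','spice','tin')
s=grab_frame('scene'); save(s,'scene8.png'); print(read_state()['tool_pos'])
E
```

```text
scene roll0 [([0.463, -0.278, 0.005], 0.92), ([0.472, -0.382, -0.0], 0.77)]
scene white_tub [([0.467, -0.332, 0.002], 0.62), ([0.461, -0.281, 0.004], 0.33)]
scene pack0 [([0.432, -0.036, 0.003], 0.68), ([0.433, 0.064, 0.003], 0.66)]
scene blue_crate [([0.437, 0.016, -0.001], 0.9)]
scene isolator_tip [([0.462, -0.282, 0.006], 0.54), ([0.687, 0.12, 0.093], 0.47)]
scene shutter_handle [([0.498, 0.303, 0.079], 0.95), ([0.462, -0.278, 0.007], 0.22)]
scene mug [([0.351, -0.53, 0.002], 0.94)]
scene spice [([0.628, -0.434, 0.001], 0.62), ([0.646, -0.132, -0.001], 0.48)]
scene tin [([0.517, -0.542, -0.002], 0.9)]
top roll0 []
top white_tub []
top pack0 [([0.436, -0.039, 0.002], 0.71), ([0.429, 0.059, 0.007], 0.59)]
top blue_crate [([0.429, 0.018, -0.003], 0.81), ([0.436, -0.036, 0.005], 0.69)]
top isolator_tip [([0.654, 0.127, -0.001], 0.73), ([0.684, 0.117, 0.096], 0.46)]
top shutter_handle [([0.496, 0.314, 0.082], 0.82)]
top mug [([0.359, -0.532, 0.0], 0.69), ([0.514, -0.539, -0.003], 0.38)]
top spice [([0.623, -0.431, 0.004], 0.86)]
top tin [([0.516, -0.539, -0.002], 0.65), ([0.684, 0.118, 0.096], 0.18)]
[ 0.36745591 -0.22763236  0.25432316]
```

View pics/scene8.png

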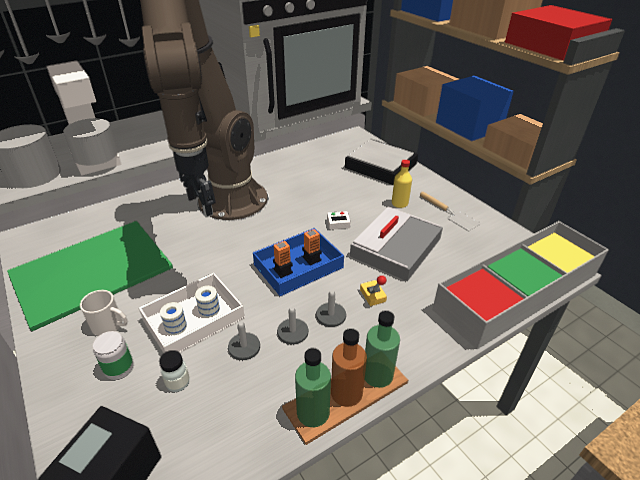

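The picture shows both rolls in the tub (173,318 and 207,298), both packs in the crate (283,258 and 312,245), the shutter shut, the lever off (381,281), and the arm clear. Handing in.

```bash
python3 -c "
from cell import *
print(job_done())"
```

```text
the job is handed in; nothing more can be done
None
```

The job is done and handed in, though it returned no verdict: my last pictures show the isolator off, both packs in the blue crate, the shutter shut to its stop, both rolls in the white tub (which had been knocked about 2 cm aside mid-run), and no bystander visibly out of place.

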